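Knock the ready medallion out of the leaning mould

TASK

Three medallions sit in the leaning mould, but only one has come loose from it and is ready. Take the punch from its stand and feel through the access holes in the mould's back for the one that gives under a light push; push it out so that it drops into the tray below, without forcing the two that are still bonded and without putting fingers on any medallion. Then stand the punch back in its stand, and leave the things around undisturbed.

Things in the scene. Friction and masses are not known exactly. Their poses are not given: they have to be found in the camera images.
- mould: fixed wooden mould, 220 (along y) x 80 x 24 mm, leaning between plywood cheeks over a catch tray; origin on the table below it, z up, y along its three pockets, x away from the robot. Its back face looks up and towards the robot, far edge 137 mm high with the cheeks. Push direction of the holes: (0.574, 0, -0.819) in this frame, 35 degrees from vertical. Pockets: 14 mm deep, open on the underside
- tray (a point): centre of the floor of the cork-lined catch tray fixed under the mould, axes as the mould's, 40 mm ahead of the mould's origin along x and about 6 mm above the table; inside 188 mm along x and 204 mm along y, rim 30 mm above the table
- hole_left (a point): centre of the mouth of the left (+y) access hole on the mould's back face, at (-20, 65, 110) mm in the mould's frame; axes as the mould's. The round hole is 16 mm wide and goes 10 mm through the back wall, straight onto the middle of the medallion's back
- hole_mid (a point): centre of the mouth of the middle access hole on the mould's back face, at (-20, 0, 110) mm in the mould's frame; axes as the mould's. The round hole is 16 mm wide and goes 10 mm through the back wall, straight onto the middle of the medallion's back
- hole_right (a point): centre of the mouth of the right (-y) access hole on the mould's back face, at (-20, -65, 110) mm in the mould's frame; axes as the mould's. The round hole is 16 mm wide and goes 10 mm through the back wall, straight onto the middle of the medallion's back
- medal_a: one of three like grey stone-cast medallions, 40 mm across, 12 mm thick (front 5 mm tapers to 35 mm); which pocket it is in varies, and only touch tells whether it is the ready one or bonded. Origin at the disc's centre, 16 mm from its pocket's hole mouth along the push direction; frame parallel to the mould's while there
- medal_b: another of the three, same size, origin and axes. The one ready medallion slides out under a push of about 6 to 18 N and must be pushed 14 mm or more (pin tip at least 28 mm past the hole mouth) before it drops out of the underside
- medal_c: another of the three, same size, origin and axes. A bonded medallion (two of a, b, c) does not move at all under any push; nothing here may be pressed with more than 50 N
- stand_mouth (a point): centre of the top of the punch stand, a fixed wooden block 70 x 70 mm and 82 mm high, with a square upright hole 17 mm wide and 79 mm deep; axes as the block's, z up. It stands to the left or to the right of the mould
- punch: the knock-out punch: a steel pin 8 mm thick and 75 mm long with a slightly chamfered tip, then a steel collar 32 mm across and 6 mm thick, then a dark wooden handle 22 x 22 mm square and 75 mm long; 156 mm overall, about 120 g. Origin at the tip, z along the pin up to the handle, x and y square to the handle's flats. At the start it stands in its stand, collar resting on the block, tip 7 mm above the table
- punch_tip (a point): end of the punch's pin (the body's origin); axes as the punch's
- punch_handle (a point): middle of the punch's square handle, 118.5 mm from the tip; axes as the punch's. Grip it here by two flats
- bead_dish: bystander: white round dish of beads, 110 mm across and 20 mm high, origin at its underside
- bangle: bystander: brass bangle lying flat, 68 mm across and 8 mm high, origin at its underside
- bangle2: bystander: dark wooden bangle lying flat, 62 mm across and 10 mm high, origin at its underside
- rough_stone: bystander: pale rough stone, 72 mm across and 38 mm high, origin at its underside
- glue_can: bystander: orange can, 66 mm across and 150 mm high, origin at its underside
Not all that is in view belongs to the job. There is more than one size of the punch; the job needs the larger. Of the things that look like the part that bears stand_mouth, the smaller one is meant.

How it is judged:
On the way, in this order (a step that is already met when the one before it is completed fails the run):
1. the punch is lifted clear of its stand (height (world z) of punch_tip above 0.09 m), for 0.1 s.
2. the punch presses on a medallion ((contact force between punch and medal_a above 1 N or contact force between punch and medal_b above 1 N or contact force between punch and medal_c above 1 N)), for 0.02 s.
3. the ready medallion lies in the tray (((x of medal_a in the frame of mould between -0.06 and 0.14 m and y of medal_a in the frame of mould between -0.108 and 0.108 m and z of medal_a in the frame of mould below 0.035 m) or (x of medal_b in the frame of mould between -0.06 and 0.14 m and y of medal_b in the frame of mould between -0.108 and 0.108 m and z of medal_b in the frame of mould below 0.035 m) or (x of medal_c in the frame of mould between -0.06 and 0.14 m and y of medal_c in the frame of mould between -0.108 and 0.108 m and z of medal_c in the frame of mould below 0.035 m))), for 0.2 s.
At the end, for the whole second after the job is handed in: The ready medallion is at rest in the tray (centre inside it, under 35 mm above the table); the punch stands still in its stand, tip within 8 mm of the hole axis and under 12 mm above the table, leaning under 0.1 rad. The bonded two stay in their pockets (they cannot come out) ((((x of medal_a in the frame of mould between -0.06 and 0.14 m and y of medal_a in the frame of mould between -0.108 and 0.108 m and z of medal_a in the frame of mould below 0.035 m) and linear speed of medal_a below 0.02 m/s) or ((x of medal_b in the frame of mould between -0.06 and 0.14 m and y of medal_b in the frame of mould between -0.108 and 0.108 m and z of medal_b in the frame of mould below 0.035 m) and linear speed of medal_b below 0.02 m/s) or ((x of medal_c in the frame of mould between -0.06 and 0.14 m and y of medal_c in the frame of mould between -0.108 and 0.108 m and z of medal_c in the frame of mould below 0.035 m) and linear speed of medal_c below 0.02 m/s)) and horizontal distance between punch_tip and stand_mouth below 0.008 m and height (world z) of punch_tip below 0.012 m and angle between punch's own z axis and vertical below 0.1 rad and linear speed of punch below 0.02 m/s); the robot touches nothing.
It fails at once if a medallion or the mould is pressed by the punch with more than 50 N (contact force between punch and medal_a above 50 N or contact force between punch and medal_b above 50 N or contact force between punch and medal_c above 50 N or contact force between punch and mould above 50 N).
It fails at once if the gripper or arm touches a medallion (contact force between any of the fingers, the arm and medal_a above 0.5 N or contact force between any of the fingers, the arm and medal_b above 0.5 N or contact force between any of the fingers, the arm and medal_c above 0.5 N).
It fails at once if a bystander is moved more than 20 mm (distance of any of bead_dish, bangle, bangle2, rough_stone, glue_can from where it was at the start of the episode above 0.02 m).
It also fails if it takes over 64 s, if anything falls off the work surface, if the arm or the gripper's body presses on something with over 40 N, if the wrist force passes 120 N, or if a joint passes its speed limit or range.

ROBOT

A 6-joint arm with a two-finger parallel gripper is mounted at the origin on the work surface. World frame = base frame: x ahead of the robot, y to its left, z up, the work surface at z = 0. Lengths are in m, angles in rad, forces in N, time in s.
With the tool pointing down it reaches from about 0.425 to 0.95 m from the base axis. Payload 3.5 kg.
Tool frame: the origin (TCP) lies midway between the tips of the shut fingers; the grasp point (between the pads) lies ctrl.grasp_offset behind it (ctrl.grasp_offset is the distance from the TCP to the grasp point, in m); x points along the fingers, y is the direction in which the jaws open and shut, and the axes are right-handed (so a half turn about x gives the same grasp; the last joint's range is limited). The gripper opens to 85 mm and grips with 20 to 120 N. Pads are 22 mm wide; open, the fingers measure 114 mm over their backs; the gripper's body (76 mm by 85 mm) begins 54 mm behind the grasp point. The pads swing forward as they close: fully open they stand 13 mm farther back than shut.
Start: joints at [-1.428, 0.286, 1.577, -0, 1.279, -0.15], TCP at [0.195, -0.646, 0.231] pointing down, gripper open.
Joint ranges: [-2.77, 2.77], [-0.9, 2.22], [0.21, 2.48], [-1.53, 4.67], [0.24, 2.81], [-2.84, 2.84]. Speed limits (rad/s): [2.79, 2.79, 3.14, 3.14, 3.14, 3.14].

INTERFACE

Orientations are given as a unit quaternion [x, y, z, w].
In Python, from plant import readout, read_camera, sign_off, ctrl gives the robot as it stands.
- The arm moves only by the tool drive_tool, never from a script. Its argument "steps" is a list of rows, each a list of 5 numbers: the shift along the tool's x, y, z in cm, then the turn about the tool's x in degrees, then the opening, from 0 (shut) to 1 (fully open). A call has 1 to 10 rows; each row shifts and turns the commanded pose from where the row before left it, along the tool's axes as they then stand; what a row does not reach is not made up. A row lasts 1/10 s, in which the tool goes at most 50 mm and 8.59 degrees, less where a joint would pass 70% of its speed; a pose out of reach is approached as far as the arm can. A call is refused whole if a number of a shift passes 5 or a number of a turn 8.59, either way. A call with a gripper value outside its range is refused whole. The fingers move at their own pace and stop on an object; "force" is the grip in N (left out, the last holds). Time passes only in rows, so rows that do not move let the fingers close. It gives the time, the measured TCP pose, the force and the opening at its end, in the units of the state.
- readout.get_state(): the state, without advancing time (a new reading comes with each control period).
- read_camera(name): name is "scene" or "top" or "wrist"; returns a dict with "frame" (384x512x3 uint8, red, green, blue), "vertical_fov" (degrees; the focal length in pixels is half the picture's height over the tangent of half this angle, whatever the lens; pixels are square), "cx", "cy" (the principal point, pixels), "eye" and "orientation" of the camera in the world. Camera axes: x right, y up, looking along -z (the intrinsics and any distortion apply to the point x, -y, -z); pixel columns grow to the right and rows downward; lengths in m; the calibration is good to about 2 mm. A picture is of the moment at which its call begins. There is no depth.
- sign_off(): hands the job in, once; it reports no verdict.
The state is a dict: "time": time; "qpos": joint angles; "dq": joint speeds; "joint_efforts": joint torques, N m; "eef_pos": TCP position; "tcp_rot": TCP orientation; "contact_force": force on the tool from outside, world axes, zero at the start; "wrist_torque": the same for the moment, N m; "opening": opening from 0.0 (shut) to 1.0 (fully open).
Only numpy, scipy, OpenCV 4.12 (cv2) and the standard library are available. Lean on these libraries where they do the work, as an engineer would, in place of code of your own. Each camera call takes 0.05 s, during which the arm holds its last target. There are 200 camera calls.

## Working session

There is one attempt and no reset: what is moved stays moved. The work goes in short steps, Python scripts to look and compute and a tool call to move; the robot and the scene stay as the last step left them, time stands still between calls to the robot, and variables do not carry over. Pictures are saved under pics/ and viewed, about 8 in all and at most 12, crops included, and the job is handed in when it is done.

Besides the shell and the picture viewer there is one more tool, called as a command line: name --pt "numbers of a row" for each row, then --argument value for the rest. drive_tool: Moves the arm, as the interface text tells. Its arguments: {"type":"object","properties":{"steps":{"type":"array","items":{"type":"array","items":{"type":"number"}}},"force":{"type":"number"}},"required":["steps"]}

```bash
mkdir -p pics; ls; cat > h.py <<'E'
import numpy as np, cv2, json, os
from scipy.spatial.transform import Rotation as R
from plant import readout, read_camera, sign_off, ctrl
def snap(n,f):
    c=read_camera(n); cv2.imwrite(f'pics/{f}.png',c['frame'][:,:,::-1])
    np.savez(f'pics/{f}.npz',**c); return c
def K(c):
    h=c['frame'].shape[0]; return h/2/np.tan(np.radians(float(c['vertical_fov']))/2)
def rot(c):
    o=np.array(c['orientation']); return o if o.shape==(3,3) else R.from_quat(o).as_matrix()
def px2z(c,u,v,z):
    f=K(c); d=rot(c)@np.array([(u-c['cx'])/f,-(v-c['cy'])/f,-1]); e=np.array(c['eye'])
    return e+d*(z-e[2])/d[2]
def proj(c,p):
    f=K(c); q=(np.atleast_2d(p)-np.array(c['eye']))@rot(c)
    return np.c_[c['cx']+f*q[:,0]/-q[:,2], c['cy']-f*q[:,1]/-q[:,2]]
E
python3 - <<'E'
from h import *
a=snap('scene','s1');b=snap('top','t1')
for c in (a,b): print({k:v for k,v in c.items() if k!='frame'})
print(readout.get_state(), ctrl.grasp_offset)
E
```

```text
pics
{'vertical_fov': 47.26105423930917, 'cx': 260.6567989790596, 'cy': 197.74308053708472, 'eye': array([ 0.91414569, -0.48910774,  0.84118398]), 'orientation': array([0.32523155, 0.12217531, 0.32170199, 0.8807982 ])}
{'vertical_fov': 57.57965737369847, 'cx': 261.5793426484817, 'cy': 187.68150020045007, 'eye': array([ 0.357608  , -0.0037711 ,  0.99304965]), 'orientation': array([-0.04947776,  0.05452724,  0.71086136, -0.69946755])}
{'time': 0.1, 'qpos': array([-1.42796271e+00,  2.87109138e-01,  1.57802973e+00,  2.88133891e-06,
        1.27862263e+00, -1.49995883e-01]), 'dq': array([-0.00066424, -0.00071986, -0.00364266,  0.00023098, -0.0016931 ,
        0.00188379]), 'joint_efforts': array([ 6.77075568e-04, -4.07297766e+01, -2.93697864e+01, -1.49253265e-04,
        3.42639127e-03,  1.04502962e-05]), 'eef_pos': array([ 0.19479264, -0.64565725,  0.2300646 ]), 'tcp_rot': array([ 0.69954444,  0.1039278 , -0.699537  ,  0.10239421]), 'contact_force': array([-0.44454857,  0.39947222, -0.12431194]), 'wrist_torque': array([-0.06097621,  0.02188872, -0.02902681]), 'opening': 0.9998863174039759} 0.0187
```

View pics/s1.png

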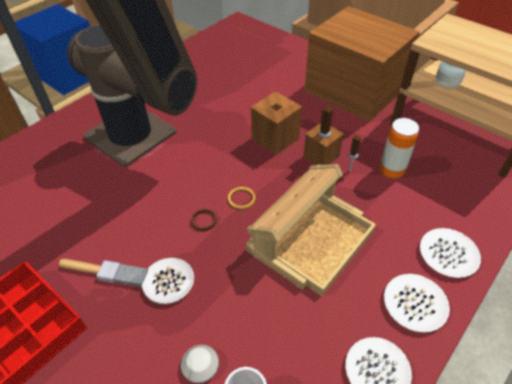

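View pics/t1.png

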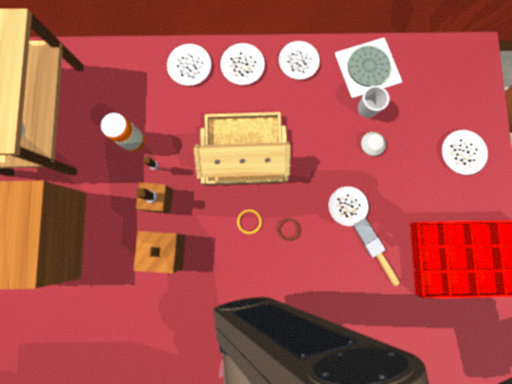

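```bash
python3 - <<'E'
import cv2,numpy as np
t=cv2.imread('pics/t1.png');s=cv2.imread('pics/s1.png')
r=lambda i,x,y,w,h,k:cv2.resize(i[y:y+h,x:x+w],None,fx=k,fy=k,interpolation=cv2.INTER_CUBIC)
cv2.imwrite('pics/tc.png',r(t,100,95,200,145,4))
cv2.imwrite('pics/sc.png',r(s,235,80,150,112*1+100,4)[:600] if 0 else r(s,235,85,150,150,4))
E
```

```text
(no output)
```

View pics/tc.png

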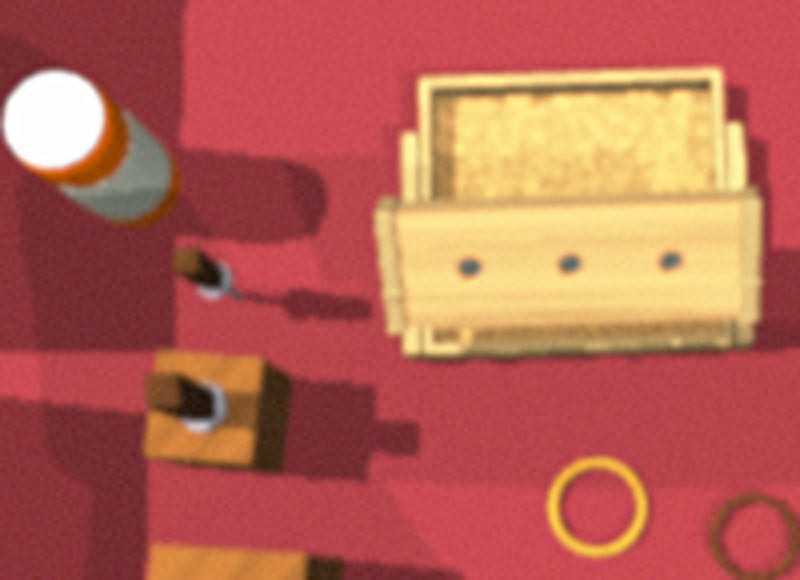

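View pics/sc.png

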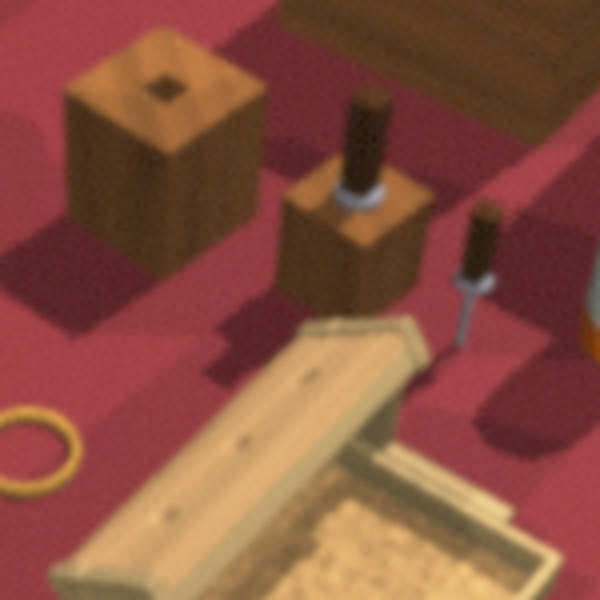

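```bash
cat > meas.py <<'E'
from h import *
from scipy.optimize import least_squares
t=dict(np.load('pics/t1.npz'));s=dict(np.load('pics/s1.npz'))
T=lambda L:np.array([[100+(u+.5)/4-.5,95+(v+.5)/4-.5] for u,v in L])
S=lambda L:np.array([[235+(u+.5)/4-.5,85+(v+.5)/4-.5] for u,v in L])
def fit(obs,x0,name):
    def f(p):
        M=R.from_euler('z',p[2]).as_matrix(); o=np.array([p[0],p[1],0])
        return np.concatenate([(proj(c,np.array(m)@M.T+o)-u).ravel() for c,m,u in obs])
    r=least_squares(f,x0); print(name,r.x.round(4),'deg',np.degrees(r.x[2]).round(2)); print(r.fun.reshape(-1,2).round(1).tolist()); return r.x
H=[[-.02,.065,.11],[-.02,0,.11],[-.02,-.065,.11]]
x0=px2z(t,*T([(570,263)])[0],.11); print('hole mid top',x0,'scene',px2z(s,*S([(243,441)])[0],.11))
ht=T([(470,267),(570,263),(671,261)]);hs=S([(311,375),(243,441),(171,515)])
m=fit([(t,H,ht),(s,H,hs)],[x0[0],x0[1],0],'mould')
fit([(t,H,ht)],m,'mould top only'); fit([(s,H,hs)],m,'mould scene only')
a=.035;z=.082
C=[[a,a,z],[a,-a,z],[-a,-a,z],[-a,a,z]]
ct=T([(158,350),(263,357),(253,467),(145,456)])
p0=px2z(t,*ct.mean(0),z)
fit([(t,C,ct)],[*p0[:2],0],'stand top')
# scene: near(+x,-y)=?, identify by nearest
cs=S([(363,247),(435,195),(283,200)])
pj=proj(s,np.array(C)+[p0[0],p0[1],0]);print(pj.round(0).tolist(),cs.round(0).tolist())
idx=[int(np.argmin(((pj-q)**2).sum(1))) for q in cs]
fit([(t,C,ct),(s,[C[i] for i in idx],cs)],[*p0[:2],0],'stand both')
print('handle top', px2z(t,*T([(165,391)])[0],.163), px2z(s,*S([(372,96)])[0],.163))
print('collar', px2z(s,*S([(360,192)])[0],.088),px2z(t,*T([(200,405)])[0],.088))
print('small punch',px2z(s,*S([(461,343)])[0],.0),px2z(t,*T([(180,265)])[0],.09))
print('can top',px2z(t,*T([(55,120)])[0],.15))
E
python3 meas.py
```

```text
hole mid top [0.56062055 0.03789789 0.11      ] scene [0.55835573 0.04294252 0.11      ]
mould [0.5798 0.0402 0.0178] deg 1.02
[[-0.9, 0.1], [-0.8, 0.3], [-0.9, -0.0], [-0.4, 0.8], [-0.3, 1.1], [-0.4, 0.6]]
mould top only [0.5802 0.038  0.0153] deg 0.88
[[-0.1, -0.1], [0.1, 0.2], [-0.0, -0.1]]
mould scene only [0.579  0.0428 0.0208] deg 1.19
[[-0.1, 0.0], [0.1, 0.3], [0.1, -0.3]]
stand top [ 0.474   0.2793 -0.0885] deg -5.07
[[0.0, 0.2], [0.2, 0.4], [-0.3, -0.7], [-0.0, 0.1]]
[[343.0, 133.0], [327.0, 147.0], [305.0, 135.0], [321.0, 122.0]] [[325.0, 146.0], [343.0, 133.0], [305.0, 135.0]]
stand both [ 0.4741  0.2793 -0.0855] deg -4.9
[[0.0, 0.2], [0.2, 0.3], [-0.2, -0.7], [0.0, 0.2], [0.5, 0.4], [-0.2, 0.3], [-0.3, -0.8]]
handle top [0.47383596 0.27814137 0.163     ] [0.47409446 0.27971086 0.163     ]
collar [0.47602684 0.27772428 0.088     ] [0.47477475 0.28055989 0.088     ]
small punch [0.56359087 0.28514885 0.        ] [0.56778624 0.29591414 0.09      ]
can top [0.6477347  0.35696304 0.15      ]
```

drive_tool --pt "-1 0 0 7.3 1" --pt "-1 0 0 7.3 1" --pt "-1 0 0 7.4 1" --pt "0 -4 -3 0 1" --pt "0 -4 -3 0 1" --pt "0 -4 -3 0 1" --pt "0 -4 -3 0 1" --pt "0 -4 -3 0 1" --pt "0 -4 -3 0 1" --pt "0 -4 -3 0 1"

```text
time: 1.1
eef_pos: [0.4303, -0.3846, 0.2609]
tcp_rot: [-0.706, 0.032, 0.706, 0.032]
contact_force: [0.8, -0.6, -1.0]
opening: 1.0
```

```bash
cat > go.py <<'E'
import sys; from h import *
# usage: go.py x y z [yawdeg of tool y] : remaining shift in tool axes (cm) after the turn
s=readout.get_state(); p=np.array(s['eef_pos']); M=R.from_quat(s['tcp_rot']).as_matrix()
a=[float(v) for v in sys.argv[1:]]; yaw=np.degrees(np.arctan2(M[1,1],M[0,1]))
turn=0
if len(a)>3:
    turn=-((a[3]-yaw+180)%360-180); M=M@R.from_euler('x',turn,degrees=True).as_matrix()
print('t',round(s['time'],2),'pos',p.round(4),'yaw',yaw.round(2),'down',M[2,0].round(4),'F',np.round(s['contact_force'],1),'tq',np.round(s['wrist_torque'],2),'op',round(s['opening'],3),'q',np.round(s['qpos'],2))
print('turn',round(turn,2),'shift cm',(M.T@(np.array(a[:3])-p)*100).round(2))
E
python3 go.py 0.474 0.279 0.23 -95
```

```text
t 1.1 pos [ 0.4303 -0.3846  0.2609] yaw -95.24 down -1.0 F [ 0.8 -0.6 -1. ] tq [-0.  0. -0.] op 1.0 q [-0.91  0.05  1.79  0.    1.3   0.76]
turn -0.24 shift cm [  3.12 -66.48   1.43]
```

drive_tool --pt "0 -4.7 -0.5 0 1" --pt "0 -4.7 -0.5 0 1" --pt "0 -4.7 0 0 1" --pt "0 -4.7 0 0 1" --pt "0 -4.7 0 0 1" --pt "0 -4.7 0 0 1" --pt "0 -4.7 0 0 1" --pt "0 -4.7 0 0 1" --pt "0 -4.7 0 0 1" --pt "0 -4.7 0 0 1"

```text
time: 2.1
eef_pos: [0.4817, 0.0826, 0.261]
tcp_rot: [-0.706, 0.032, 0.706, 0.032]
contact_force: [0.5, 0.4, -0.7]
opening: 0.998
```

```bash
python3 go.py 0.474 0.279 0.23 -95; python3 -c "
from h import *
c=snap('wrist','w1'); print(c['eye'],c['vertical_fov'],c['cx'],c['cy'])
m=np.array([.58,.04,0]);M=R.from_euler('z',.0178).as_matrix()
print(proj(c,np.array([[-.02,y,.11] for y in(.065,0,-.065)])@M.T+m))
print(proj(c,[[.474,.279,.088]]))"
```

```text
t 2.1 pos [0.4817 0.0826 0.261 ] yaw -95.23 down -1.0 F [ 0.5  0.4 -0.7] tq [ 0.03 -0.02 -0.03] op 0.998 q [-0.04 -0.16  1.99 -0.    1.31  1.62]
turn -0.23 shift cm [  3.1  -19.5    2.48]
[0.5532075  0.07615814 0.40361512] 59.24799203745422 257.9505410657052 192.86895918218391
[[223.24008763  91.29842641]
 [301.12799323  82.30928117]
 [380.125083    73.19212354]]
[[ 58.8428153  198.82631047]]
```

```bash
python3 -c "
import cv2;i=cv2.imread('pics/w1.png');cv2.imwrite('pics/w1b.png',cv2.resize(i[0:250,0:420],None,fx=1.9,fy=1.9,interpolation=cv2.INTER_CUBIC))"
```

```text
(no output)
```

View pics/w1b.png

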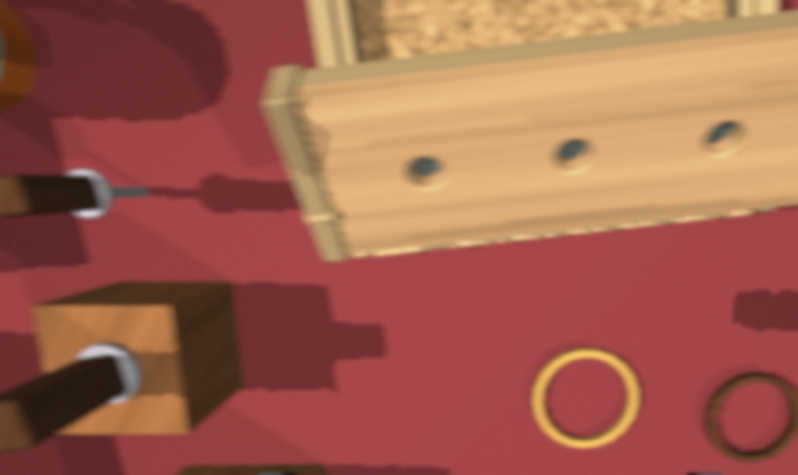

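drive_tool --pt "0 -4.6 0.6 -0.2 1" --pt "0 -4.6 0.6 0 1" --pt "0 -4.6 0.6 0 1" --pt "0 -4.6 0.6 0 1" --pt "0 -1 0.1 0 1" --pt "3 0 0 0 1" --pt "4 0 0 0 1" --pt "4 0 0 0 1" --pt "0 0 0 0 1" --pt "0 0 0 0 1"

```text
time: 3.15
eef_pos: [0.4743, 0.2755, 0.1511]
tcp_rot: [-0.706, 0.031, 0.707, 0.031]
contact_force: [-0.4, 0.4, 1.3]
opening: 0.997
```

```bash
python3 go.py 0.474 0.279 0.107 -95
```

```text
t 3.15 pos [0.4743 0.2755 0.1511] yaw -95.05 down -1.0 F [-0.4  0.4  1.3] tq [ 0.01 -0.02  0.02] op 0.997 q [ 0.34  0.09  1.96 -0.    1.1   2.  ]
turn -0.05 shift cm [ 4.41 -0.35  0.05]
```

drive_tool --force 40 --pt "2.2 -0.35 0 0 1" --pt "2.2 0 0 0 1" --pt "0 0 0 0 0.6" --pt "0 0 0 0 0" --pt "0 0 0 0 0" --pt "0 0 0 0 0" --pt "0 0 0 0 0" --pt "0 0 0 0 0" --pt "0 0 0 0 0" --pt "0 0 0 0 0"

```text
time: 4.15
eef_pos: [0.476, 0.2799, 0.1094]
tcp_rot: [0.707, -0.031, -0.705, -0.031]
contact_force: [-0.0, 0.4, 6.6]
opening: 0.274
```

```bash
python3 go.py 0.474 0.279 0.107 -95; python3 -c "
from h import *
c=snap('scene','s2')
i=c['frame'][60:210,235:385,::-1]; cv2.imwrite('pics/s2b.png',cv2.resize(i,None,fx=4,fy=4,interpolation=cv2.INTER_CUBIC))"
```

```text
t 4.15 pos [0.476  0.2799 0.1094] yaw -95.02 down -1.0 F [-0.   0.4  6.6] tq [-0.14  0.15  0.04] op 0.274 q [ 0.35  0.15  1.98 -0.    1.01  2.01]
turn -0.02 shift cm [0.24 0.11 0.19]
```

drive_tool --force 40 --pt "-0.5 0 0 0 0" --pt "-2 0 0 0 0" --pt "-3 0 0 0 0" --pt "-2 0 0 0 0" --pt "-1.5 0 0 0 0" --pt "-0.5 0 0 0 0" --pt "0 0 0 0 0" --pt "0 0 0 0 0" --pt "0 0 0 0 0"

```text
time: 5.1
eef_pos: [0.474, 0.2792, 0.2007]
tcp_rot: [-0.705, 0.031, 0.707, 0.031]
contact_force: [-0.8, -0.6, -1.9]
opening: 0.273
```

```bash
python3 go.py 0.474 0.279 0.174 -95; python3 -c "
from h import *
c=snap('scene','s2')
i=c['frame'][40:190,235:385,::-1]; cv2.imwrite('pics/s2b.png',cv2.resize(i,None,fx=4,fy=4,interpolation=cv2.INTER_CUBIC))
print(proj(c,[[.476,.28,.1025]]))"
```

```text
t 5.1 pos [0.474  0.2792 0.2007] yaw -95.03 down -1.0 F [-0.8 -0.6 -1.9] tq [-0.01  0.03 -0.02] op 0.273 q [ 0.35  0.04  1.91 -0.    1.19  2.01]
turn -0.03 shift cm [ 2.67  0.02 -0.01]
[[325.71621798 127.85417893]]
```

View pics/s2b.png

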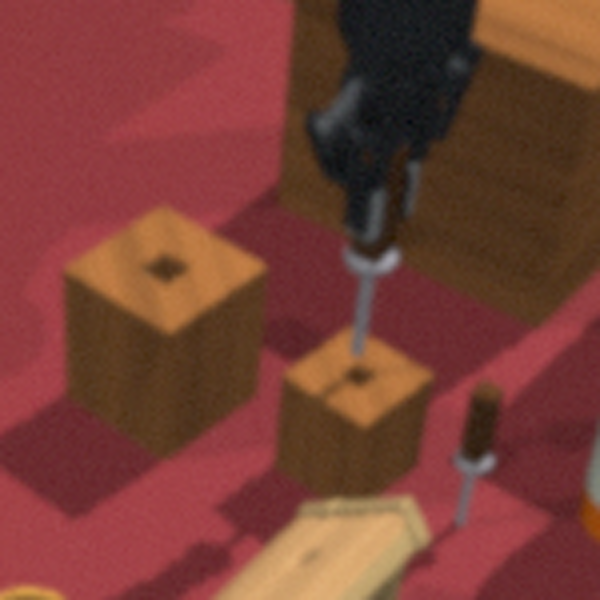

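drive_tool --force 25 --pt "1 0 0 0 0" --pt "1.3 0 0 0 0" --pt "0.3 0 0 0 0" --pt "0 0 0.5 0 0" --pt "0 0 0.6 0 0" --pt "0.08 0 0.64 0 0" --pt "0.1 0 0.63 0 0" --pt "0.14 0 0.63 0 0" --pt "0.17 0 0.61 0 0"

```text
time: 6.05
eef_pos: [0.439, 0.2831, 0.1726]
tcp_rot: [0.707, -0.031, -0.706, -0.031]
contact_force: [2.6, -0.1, 1.4]
opening: 0.256
```

```bash
python3 go.py 0.474 0.279 0.174 -95
```

```text
t 6.05 pos [0.439  0.2831 0.1726] yaw -95.02 down -1.0 F [ 2.6 -0.1  1.4] tq [-0.07 -0.73 -0.02] op 0.256 q [0.38 0.   2.   0.   1.13 2.04]
turn -0.02 shift cm [-0.13  0.1  -3.52]
```

drive_tool --force 25 --pt "0.21 0 0.61 0 0" --pt "0.25 0 0.58 0 0" --pt "0.29 0 0.58 0 0" --pt "0.32 0 0.54 0 0" --pt "0.36 0 0.53 0 0" --pt "0 0 0 0 0" --pt "0 0 0 0 0"

```text
time: 6.75
eef_pos: [0.4095, 0.285, 0.1562]
tcp_rot: [-0.705, 0.031, 0.707, 0.031]
contact_force: [0.4, -0.0, -0.7]
opening: 0.251
```

```bash
python3 go.py 0.41 0.285 0.154 -95;python3 -c "
from h import *
c=snap('top','t2')
i=c['frame'][150:270,90:250,::-1]; a=cv2.resize(i,None,fx=3,fy=3,interpolation=cv2.INTER_CUBIC)
d=snap('scene','s3');j=d['frame'][50:170,260:360,::-1]; b=cv2.resize(j,None,fx=3,fy=3,interpolation=cv2.INTER_CUBIC)
cv2.imwrite('pics/m3.png',np.hstack([a,b]))"
```

```text
t 6.75 pos [0.4095 0.285  0.1562] yaw -95.02 down -1.0 F [ 0.4 -0.  -0.7] tq [ 0.07 -0.24 -0.01] op 0.251 q [ 0.4  -0.03  2.07  0.    1.1   2.06]
turn -0.02 shift cm [ 0.22 -0.   -0.05]
```

View pics/m3.png

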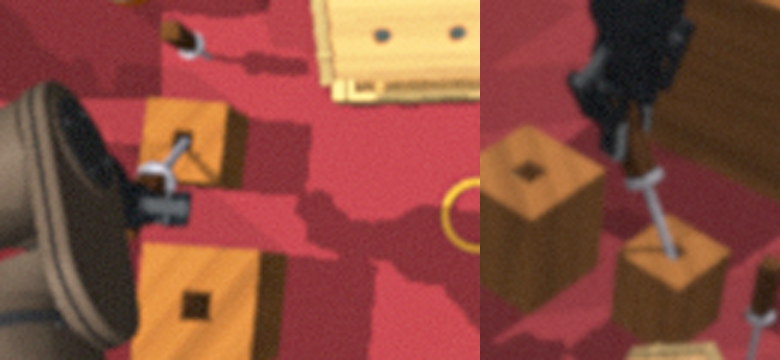

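drive_tool --force 60 --pt "0 0 0 0 0" --pt "-1 0 0.7 0 0" --pt "-1.6 0 1.1 0 0" --pt "-3 0 0 0 0" --pt "-3 0 0 0 0" --pt "0 2 -1.5 -2 0" --pt "0 2 -1.5 -2 0" --pt "0 2 -1.5 -2 0" --pt "0 0 0 0 0" --pt "0 0 0 0 0"

```text
time: 7.85
eef_pos: [0.4337, 0.2244, 0.2433]
tcp_rot: [-0.707, -0.006, 0.708, -0.005]
contact_force: [0.0, 1.2, -1.1]
opening: 0.254
```

```bash
python3 go.py 0.41 0.225 0.24 -89; python3 -c "
from h import *
c=snap('top','t4')
d=snap('scene','s4')
p=np.array(readout.get_state()['eef_pos'])+[0,0,.0187]
for th in (25,30,35,40):
  a=np.radians(th); ax=np.array([np.sin(a),np.sin(a)*.0178,-np.cos(a)])
  print(th,*[proj(k,[p+.1185*ax,p+.04*ax]).round(1).tolist() for k in(c,d)])
a=proj(c,[p+[.07,0,-.08]])[0].astype(int);b=proj(d,[p+[.06,0,-.08]])[0].astype(int)
print(a,b)
f=lambda k,o:cv2.resize(k['frame'][o[1]-50:o[1]+50,o[0]-33:o[0]+33,::-1],None,fx=6,fy=6,interpolation=cv2.INTER_CUBIC)
cv2.imwrite('pics/m4.png',np.hstack([f(c,a),f(d,b)]))"
```

```text
t 7.85 pos [0.4337 0.2244 0.2433] yaw -89.12 down -1.0 F [ 0.   1.2 -1.1] tq [ 0.01 -0.01 -0.02] op 0.254 q [ 0.27 -0.14  2.01  0.    1.28  1.82]
turn -0.12 shift cm [ 0.33 -0.1   2.37]
25 [[163.8, 188.5], [155.0, 198.7]] [[317.8, 123.8], [308.7, 94.1]]
30 [[163.3, 184.5], [154.8, 197.2]] [[321.1, 123.8], [309.9, 94.0]]
35 [[162.7, 180.5], [154.6, 195.8]] [[324.4, 123.5], [311.0, 93.8]]
40 [[162.0, 176.7], [154.3, 194.4]] [[327.6, 122.8], [312.1, 93.5]]
[161 178] [322 116]
```

View pics/m4.png

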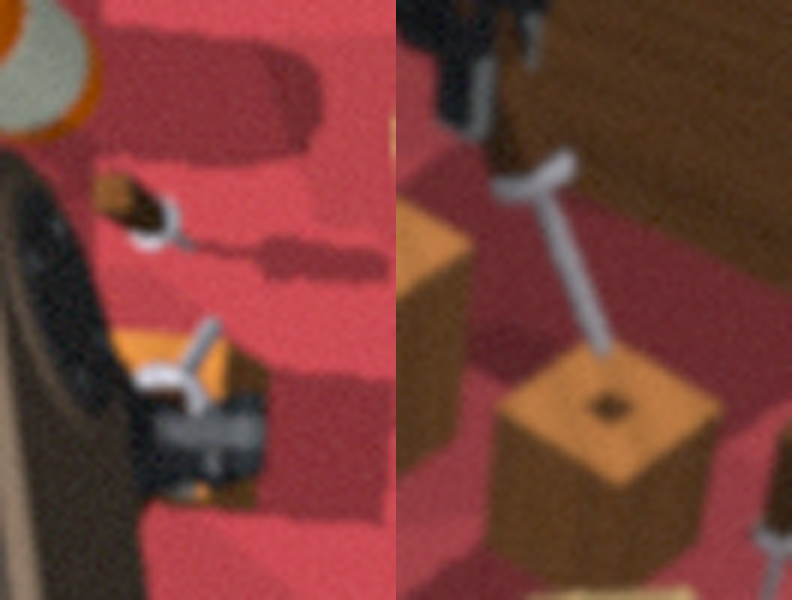

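```bash
cat > tri.py <<'E'
from h import *
from scipy.optimize import least_squares
c=dict(np.load('pics/t4.npz'));d=dict(np.load('pics/s4.npz'))
p=np.array(readout.get_state()['eef_pos'])+[0,0,.0187]
r=least_squares(lambda X:np.r_[proj(c,X)[0]-[163.2,181.1],proj(d,X)[0]-[322.9,124.3]],p+[.06,0,-.1])
o=r.x-p; print('tip',r.x,'off',o,'len',np.linalg.norm(o),'res',r.fun.round(2),'lean',np.degrees(np.arctan2(o[0],-o[2])),'side',np.degrees(np.arctan2(o[1],-o[2])))
E
python3 tri.py
```

```text
tip [0.49963878 0.22485482 0.16255128] off [ 0.0661038  -0.00014071 -0.09928105] len 0.11927471523969574 res [ 0.32  0.32  0.43 -0.12] lean 33.656666871131776 side -0.08120380880244152
```

drive_tool --pt "0 2 -0.5 0 0" --pt "0 3 -1 0 0" --pt "0 3 -1 0 0" --pt "0 2 -1 0 0" --pt "0 1.5 -0.6 0 0" --pt "1 0.3 0 0 0" --pt "1 0 0 0 0" --pt "0 0 0 0 0" --pt "0 0 0 0 0"

```text
time: 8.85
eef_pos: [0.4765, 0.1082, 0.2222]
tcp_rot: [-0.706, -0.007, 0.708, -0.006]
contact_force: [-0.3, 0.6, -0.5]
opening: 0.247
```

```bash
python3 go.py 0.4787 0.1045 0.2105 -89
```

```text
t 8.85 pos [0.4765 0.1082 0.2222] yaw -88.95 down -1.0 F [-0.3  0.6 -0.5] tq [-0.05 -0.01 -0.01] op 0.247 q [ 0.02 -0.12  2.03  0.    1.24  1.57]
turn 0.05 shift cm [ 1.17  0.37 -0.22]
```

drive_tool --pt "0.6 0.2 -0.1 0 0" --pt "0.6 0.17 -0.1 0 0" --pt "0.8 0 -0.55 0 0" --pt "0.85 0 -0.6 0 0" --pt "0 0 0 0 0" --pt "0 0 0 0 0"

```text
time: 9.45
eef_pos: [0.4909, 0.1037, 0.194]
tcp_rot: [-0.707, -0.006, 0.708, -0.006]
contact_force: [0.9, -0.8, -1.3]
opening: 0.249
```

```bash
python3 go.py 0.4902 0.1047 0.1941 -89; python3 -c "
from h import *
c=snap('top','t5');d=snap('scene','s5');w=snap('wrist','w5')
H=np.array([.5588,.1047,.110]);T=np.array(readout.get_state()['eef_pos'])+[.0657,0,-.0803]
f=lambda k,o:cv2.resize(k['frame'][o[1]-40:o[1]+40,max(0,o[0]-22):max(0,o[0]-22)+44,::-1],(264,480),interpolation=cv2.INTER_CUBIC)
L=[]
for k in (c,d,w):
  a=proj(k,H)[0];o=a.round().astype(int);print('hole',(a-o+[22,40])*6,'tip',(proj(k,T)[0]-o+[22,40])*6,o);L.append(f(k,o))
cv2.imwrite('pics/m5.png',np.hstack(L))"
```

```text
t 9.45 pos [0.4909 0.1037 0.194 ] yaw -89.03 down -1.0 F [ 0.9 -0.8 -1.3] tq [ 0.06  0.01 -0.02] op 0.249 q [ 0.01 -0.07  2.03  0.    1.18  1.56]
turn -0.03 shift cm [-0.01 -0.1   0.07]
hole [133.49413174 242.69835012] tip [134.40556116 244.82100617] [216 161]
hole [131.99213063 241.70178253] tip [127.22801824 232.26084813] [312 179]
hole [133.52910369 237.69038629] tip [142.3093811  258.03756269] [258 102]
```

View pics/m5.png

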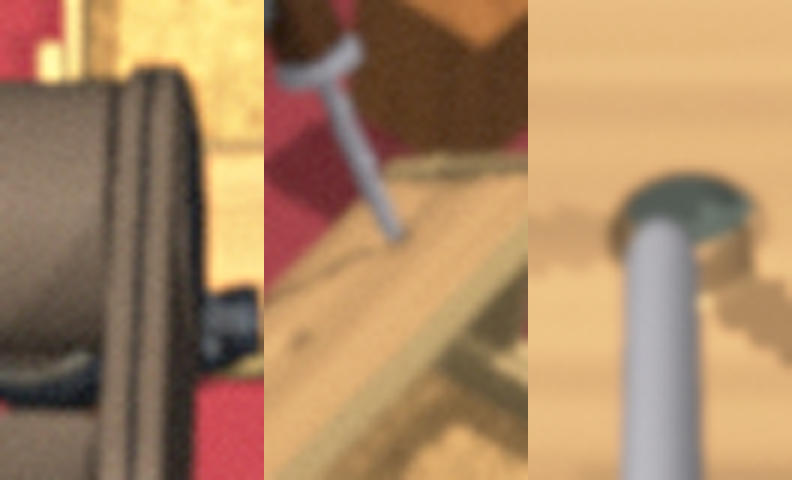

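drive_tool --pt "0 0.25 0 0 0" --pt "0.2 0 -0.15 0 0" --pt "0.2 0 -0.15 0 0" --pt "0.2 0 -0.15 0 0" --pt "0 0 0 0 0" --pt "0.1 0 -0.07 0 0" --pt "0 0 0 0 0"

```text
time: 10.3
eef_pos: [0.4961, 0.1014, 0.1875]
tcp_rot: [-0.707, -0.006, 0.707, -0.006]
contact_force: [0.8, -1.1, -0.4]
opening: 0.248
```

```bash
python3 go.py 0.5 0.1012 0.1850 -89
```

```text
t 10.3 pos [0.4961 0.1014 0.1875] yaw -89.02 down -1.0 F [ 0.8 -1.1 -0.4] tq [-0.01  0.04  0.04] op 0.248 q [ 0.   -0.05  2.03 -0.    1.16  1.55]
turn -0.02 shift cm [ 0.25  0.02 -0.39]
```

drive_tool --pt "0.16 0 -0.11 0 0" --pt "0.16 0 -0.11 0 0" --pt "0 0 0 0 0" --pt "0.08 0 -0.06 0 0" --pt "0 0 0 0 0"

```text
time: 10.8
eef_pos: [0.4982, 0.1014, 0.186]
tcp_rot: [-0.706, -0.006, 0.708, -0.006]
contact_force: [-8.4, -0.7, 9.9]
opening: 0.251
```

drive_tool --pt "0.08 0 -0.06 0 0" --pt "0 0 0 0 0"

```text
time: 11.0
eef_pos: [0.4985, 0.1015, 0.186]
tcp_rot: [-0.705, -0.006, 0.709, -0.006]
contact_force: [-11.6, -1.5, 14.5]
opening: 0.247
```

drive_tool --pt "0.08 0 -0.06 0 0" --pt "0 0 0 0 0"

```text
time: 11.2
eef_pos: [0.4987, 0.1015, 0.1861]
tcp_rot: [-0.705, -0.006, 0.709, -0.007]
contact_force: [-13.4, -0.6, 18.8]
opening: 0.249
```

drive_tool --pt "-0.5 0 0.35 0 0" --pt "-0.6 0 0.42 0 0" --pt "-0.6 0 0.43 0 0" --pt "0 1.5 0 0 0" --pt "0 2.5 0 0 0" --pt "0 2 0 0 0" --pt "0 0.5 0 0 0" --pt "0 0 0 0 0" --pt "0 0 0 0 0"

```text
time: 12.1
eef_pos: [0.4891, 0.0367, 0.1989]
tcp_rot: [-0.707, -0.006, 0.707, -0.006]
contact_force: [0.6, -0.2, -1.2]
opening: 0.251
```

```bash
python3 go.py 0.4889 0.0363 0.1981 -89; python3 -c "
from h import *
w=snap('wrist','w6')
a=proj(w,np.array([.56,.0372,.11]))[0];o=a.round().astype(int);print(o)
cv2.imwrite('pics/m6.png',cv2.resize(w['frame'][o[1]-40:o[1]+40,o[0]-30:o[0]+30,::-1],None,fx=6,fy=6,interpolation=cv2.INTER_CUBIC))"
```

```text
t 12.1 pos [0.4891 0.0367 0.1989] yaw -89.02 down -1.0 F [ 0.6 -0.2 -1.2] tq [0.05 0.06 0.02] op 0.251 q [-0.13 -0.1   2.05  0.    1.19  1.42]
turn -0.02 shift cm [0.08 0.04 0.02]
[259  96]
```

View pics/m6.png

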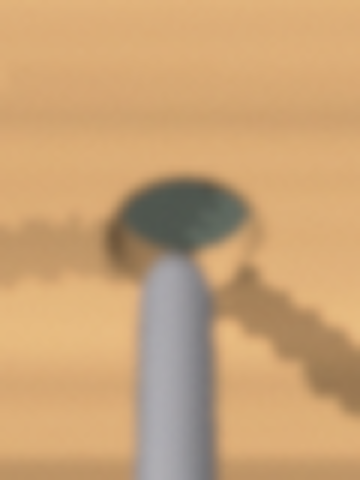

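drive_tool --pt "0 0.1 0 0 0" --pt "0.3 0 -0.2 0 0" --pt "0.3 0 -0.21 0 0" --pt "0.3 0 -0.21 0 0" --pt "0.1 0 -0.07 0 0" --pt "0 0 0 0 0" --pt "0.08 0 -0.06 0 0" --pt "0 0 0 0 0"

```text
time: 12.95
eef_pos: [0.4968, 0.0353, 0.1882]
tcp_rot: [0.707, 0.006, -0.707, 0.006]
contact_force: [-0.5, 0.4, -0.6]
opening: 0.245
```

drive_tool --pt "0.08 0 -0.06 0 0" --pt "0 0 0 0 0"

```text
time: 13.15
eef_pos: [0.4974, 0.0353, 0.1874]
tcp_rot: [0.707, 0.006, -0.707, 0.006]
contact_force: [-0.2, -0.2, -1.5]
opening: 0.249
```

drive_tool --pt "0.08 0 -0.06 0 0" --pt "0 0 0 0 0"

```text
time: 13.35
eef_pos: [0.498, 0.0354, 0.1866]
tcp_rot: [-0.707, -0.006, 0.707, -0.006]
contact_force: [-0.2, 0.2, -1.7]
opening: 0.249
```

drive_tool --pt "0.08 0 -0.06 0 0" --pt "0 0 0 0 0"

```text
time: 13.55
eef_pos: [0.4987, 0.0353, 0.1858]
tcp_rot: [0.707, 0.006, -0.707, 0.006]
contact_force: [-0.1, -0.5, -0.3]
opening: 0.25
```

drive_tool --pt "0.08 0 -0.06 0 0" --pt "0 0 0 0 0"

```text
time: 13.75
eef_pos: [0.499, 0.0354, 0.1858]
tcp_rot: [-0.707, -0.006, 0.707, -0.006]
contact_force: [-4.5, 0.2, 3.8]
opening: 0.25
```

drive_tool --pt "0.08 0 -0.06 0 0" --pt "0 0 0 0 0"

```text
time: 13.95
eef_pos: [0.4992, 0.0353, 0.1858]
tcp_rot: [-0.706, -0.006, 0.708, -0.006]
contact_force: [-6.9, 0.8, 9.8]
opening: 0.249
```

drive_tool --pt "0.08 0 -0.06 0 0" --pt "0 0 0 0 0"

```text
time: 14.15
eef_pos: [0.4995, 0.0354, 0.1859]
tcp_rot: [-0.706, -0.006, 0.708, -0.006]
contact_force: [-10.6, -0.2, 13.2]
opening: 0.249
```

drive_tool --pt "0.08 0 -0.06 0 0" --pt "0 0 0 0 0"

```text
time: 14.35
eef_pos: [0.4997, 0.0353, 0.1859]
tcp_rot: [-0.705, -0.006, 0.709, -0.007]
contact_force: [-14.5, 0.1, 17.7]
opening: 0.248
```

drive_tool --pt "-0.5 0 0.35 0 0" --pt "-0.6 0 0.42 0 0" --pt "-0.55 0 0.4 0 0" --pt "0 1.5 0 0 0" --pt "0 2.5 0 0 0" --pt "0 2 0 0 0" --pt "0 0.5 0 0 0" --pt "0 0 0 0 0" --pt "0 0 0 0 0"

```text
time: 15.25
eef_pos: [0.4902, -0.0292, 0.1989]
tcp_rot: [-0.707, -0.006, 0.707, -0.006]
contact_force: [0.3, 0.6, -1.4]
opening: 0.248
```

```bash
python3 go.py 0.4902 -0.0297 0.1989 -89; python3 -c "
from h import *
w=snap('wrist','w7')
a=proj(w,np.array([.5612,-.0278,.11]))[0];o=a.round().astype(int);print(o)
cv2.imwrite('pics/m7.png',cv2.resize(w['frame'][o[1]-40:o[1]+40,o[0]-30:o[0]+30,::-1],None,fx=6,fy=6,interpolation=cv2.INTER_CUBIC))"
```

```text
t 15.25 pos [ 0.4902 -0.0292  0.1989] yaw -89.02 down -1.0 F [ 0.3  0.6 -1.4] tq [ 0.01  0.01 -0.07] op 0.248 q [-0.27 -0.1   2.05  0.    1.19  1.29]
turn -0.02 shift cm [0.   0.05 0.01]
[258  96]
```

View pics/m7.png

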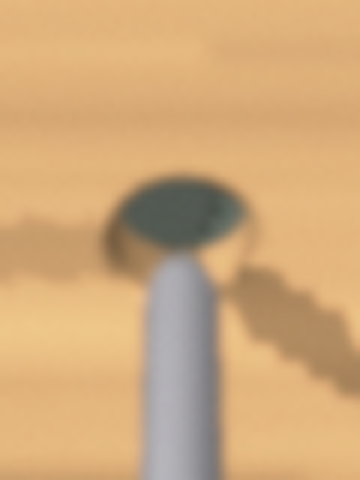

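drive_tool --pt "0.3 0 -0.2 0 0" --pt "0.3 0 -0.21 0 0" --pt "0.3 0 -0.21 0 0" --pt "0.3 0 -0.22 0 0" --pt "0 0 0 0 0" --pt "0.08 0 -0.06 0 0" --pt "0 0 0 0 0"

```text
time: 16.0
eef_pos: [0.4994, -0.0297, 0.1863]
tcp_rot: [-0.707, -0.006, 0.707, -0.006]
contact_force: [-0.7, 0.2, -1.4]
opening: 0.251
```

drive_tool --pt "0.08 0 -0.06 0 0" --pt "0 0 0 0 0" --pt "0.08 0 -0.06 0 0" --pt "0 0 0 0 0"

```text
time: 16.4
eef_pos: [0.5006, -0.0297, 0.1857]
tcp_rot: [-0.707, -0.006, 0.707, -0.006]
contact_force: [-3.5, -0.4, 3.6]
opening: 0.253
```

drive_tool --pt "0.08 0 -0.06 0 0" --pt "0 0 0 0 0" --pt "0.08 0 -0.06 0 0" --pt "0 0 0 0 0"

```text
time: 16.8
eef_pos: [0.502, -0.0298, 0.1843]
tcp_rot: [0.707, 0.006, -0.707, 0.006]
contact_force: [-3.6, -0.2, 4.9]
opening: 0.249
```

drive_tool --pt "0.12 0 -0.085 0 0" --pt "0.12 0 -0.085 0 0" --pt "0.12 0 -0.085 0 0" --pt "0.12 0 -0.085 0 0" --pt "0.12 0 -0.085 0 0" --pt "0 0 0 0 0"

```text
time: 17.4
eef_pos: [0.5062, -0.0294, 0.1763]
tcp_rot: [0.707, 0.006, -0.707, 0.006]
contact_force: [-1.0, -0.2, -1.1]
opening: 0.244
```

drive_tool --pt "0.12 0 -0.085 0 0" --pt "0.12 0 -0.085 0 0" --pt "0.12 0 -0.085 0 0" --pt "0.12 0 -0.085 0 0" --pt "0.12 0 -0.085 0 0" --pt "0 0 0 0 0"

```text
time: 18.0
eef_pos: [0.5103, -0.0294, 0.1709]
tcp_rot: [-0.707, -0.006, 0.707, -0.006]
contact_force: [0.3, -0.5, -0.7]
opening: 0.253
```

drive_tool --pt "0.12 0 -0.085 0 0" --pt "0.12 0 -0.085 0 0" --pt "0.12 0 -0.085 0 0" --pt "0 0 0 0 0" --pt "0 0 0 0 0"

```text
time: 18.5
eef_pos: [0.5128, -0.0294, 0.1675]
tcp_rot: [-0.707, -0.006, 0.707, -0.006]
contact_force: [0.3, -0.3, -1.3]
opening: 0.25
```

drive_tool --pt "-0.6 0 0.42 0 0" --pt "-0.7 0 0.5 0 0" --pt "-0.7 0 0.5 0 0" --pt "-0.7 0 0.5 0 0" --pt "-0.7 0 0.5 0 0" --pt "-1.5 0 0.5 0 0" --pt "-2 -1 0 0 0" --pt "0 -2 0 0 0" --pt "0 0 0 0 0"

```text
time: 19.4
eef_pos: [0.4831, 0.0013, 0.238]
tcp_rot: [0.708, 0.007, -0.706, 0.007]
contact_force: [-0.2, -0.7, -1.6]
opening: 0.251
```

```bash
python3 go.py 0.4095 0.285 0.24 -95; python3 -c "
from h import *
d=snap('scene','s8');a=dict(np.load('pics/s1.npz'))['frame'].astype(int);b=d['frame'].astype(int)
# tray floor region in the picture
M=R.from_euler('z',.0178).as_matrix();m=np.array([.58,.04,0])
q=proj(d,np.array([[x,y,.006] for x,y in((.03,.1),(.13,.1),(.13,-.1),(.03,-.1))])@M.T+m)
k=np.zeros(a.shape[:2],np.uint8);cv2.fillConvexPoly(k,q.round().astype(np.int32),1)
df=((np.abs(a-b).sum(2)>70)&(k>0)); v,u=np.nonzero(df);print(q.round(),df.sum(),u.mean(),v.mean(), b[df].mean(0),a[df].mean(0))
p=px2z(d,u.mean(),v.mean(),.015);print('world',p,'mould frame',(p-m)@M)
sat=(b.max(2)-b.min(2)<35)&(k>0);v,u=np.nonzero(sat);print(sat.sum(), u.min(initial=999),u.max(initial=0),v.min(initial=999),v.max(initial=0))
"
```

```text
t 19.4 pos [0.4831 0.0013 0.238 ] yaw -88.92 down -1.0 F [-0.2 -0.7 -1.6] tq [ 0.01 -0.02  0.02] op 0.251 q [-0.21 -0.15  2.03  0.    1.27  1.34]
turn 6.08 shift cm [ -0.21 -27.62   9.81]
[[333. 210.]
 [369. 230.]
 [321. 289.]
 [284. 264.]] 4 290.5 256.5 [190.25 151.    99.25] [227.5  181.25 115.25]
world [ 0.61408751 -0.03960985  0.015     ] mould frame [ 0.03266513 -0.08020397  0.015     ]
0 999 0 999 0
```

```bash
python3 -c "
from h import *
a=dict(np.load('pics/s1.npz'))['frame'].astype(int);b=dict(np.load('pics/s8.npz'))['frame'].astype(int)
df=(np.abs(cv2.GaussianBlur(a.astype(np.uint8),(3,3),0).astype(int)-cv2.GaussianBlur(b.astype(np.uint8),(3,3),0)).sum(2)>45).astype(np.uint8)
df[:, :245]=0;df[:,380:]=0;df[:160]=0;df[295:]=0
n,l,s,c=cv2.connectedComponentsWithStats(df)
for i in range(1,n):
  if s[i,4]>6: print(s[i],c[i].round(1),b[l==i].mean(0).round(),a[l==i].mean(0).round())
w=snap('wrist','w8')
M=R.from_euler('z',.0178).as_matrix();m=np.array([.58,.0385,0])
for y in(.065,0,-.065):
  u,v=proj(w,M@[-.02,y,.11]+m)[0].round().astype(int);P=w['frame'][max(v-12,0):v+12,u-12:u+12]
  print(u,v,P.shape,P.min((0,1)) if P.size else '', ((P.max(2).astype(int)-P.min(2)<35).sum()) if P.size else '')
i=w['frame'][:,:,::-1]; cv2.imwrite('pics/w8b.png',cv2.resize(np.vstack([i[:230]]),None,fx=1.5,fy=1.5))
"
```

```text
[257 160  28  32 274] [272.8 173.2] [147. 108. 113.] [144.  58.  63.]
[303 165  32  26 222] [317.9 178.2] [181. 141.  95.] [208. 162. 110.]
[284 170  17  13 142] [292.  176.2] [161.  65.  72.] [109.  44.  48.]
[256 217  10   6  21] [260.6 219.3] [177. 135.  92.] [208. 160. 109.]
[245 238   8  10  40] [248.  242.4] [161. 119.  88.] [137. 100.  74.]
[276 242  18  19 258] [284.6 250.5] [108. 109.  92.] [174. 135.  86.]
125 87 (24, 24, 3) [68 65 46] 119
210 87 (24, 24, 3) [82 89 68] 130
296 87 (24, 24, 3) [155 122  82] 0
```

```bash
python3 -c "
from h import *
d=dict(np.load('pics/s8.npz'));M=R.from_euler('z',.0178).as_matrix();m=np.array([.58,.039,0])
p=px2z(d,284.6,250.5,.015);print((p-m)@M)"; python3 go.py 0.4095 0.285 0.24 -95
```

```text
[ 0.01283899 -0.07475238  0.015     ]
t 19.5 pos [4.828e-01 1.000e-04 2.367e-01] yaw -88.97 down -1.0 F [ 0.2 -0.5 -1.3] tq [0.01 0.02 0.04] op 0.249 q [-0.21 -0.15  2.03 -0.    1.26  1.34]
turn 6.03 shift cm [ -0.35 -27.74   9.79]
```

drive_tool --pt "-1 -2 1 2 0" --pt "-0.5 -3 1.2 2 0" --pt "0 -3.5 1.4 2 0" --pt "0 -3.5 1.4 0 0" --pt "0 -3.5 1.4 0 0" --pt "0 -3.5 1.4 0 0" --pt "0 -3.5 1.4 0 0" --pt "0 -2.5 1 0 0" --pt "0 -1.5 0.5 0 0" --pt "0 0 0 0 0"

```text
time: 20.5
eef_pos: [0.3936, 0.2721, 0.251]
tcp_rot: [-0.706, 0.03, 0.707, 0.03]
contact_force: [0.2, -0.3, -1.0]
opening: 0.246
```

```bash
python3 go.py 0.3916 0.2866 0.205 -95
```

```text
t 20.5 pos [0.3936 0.2721 0.251 ] yaw -94.88 down -1.0 F [ 0.2 -0.3 -1. ] tq [-0.01  0.01 -0.  ] op 0.246 q [ 0.39 -0.17  2.02 -0.    1.3   2.05]
turn 0.12 shift cm [ 4.6  -1.42  0.32]
```

drive_tool --pt "1.3 -0.7 0.2 0.1 0" --pt "1.3 -0.7 0.1 0 0" --pt "1 0 0 0 0" --pt "1 0 0 0 0" --pt "0 0 0 0 0" --pt "0 0 0 0 0"

```text
time: 21.1
eef_pos: [0.3925, 0.2852, 0.2052]
tcp_rot: [-0.706, 0.032, 0.707, 0.032]
contact_force: [1.2, -0.3, -1.2]
opening: 0.248
```

```bash
python3 go.py 0.3916 0.2866 0.205 -95; python3 -c "
from h import *
c=snap('top','t9');d=snap('scene','s9')
p=np.array(readout.get_state()['eef_pos'])+[0,0,.0187]
n=np.array([np.cos(np.radians(-5)),np.sin(np.radians(-5)),0])
S=np.array([.4741,.2793,.082])
for th in(30,34,38):
  a=np.radians(th);T=p+.121*(n*np.sin(a)-[0,0,np.cos(a)]);print(th,T,[proj(k,T)[0].round(1) for k in(c,d)])
L=[]
for k in(c,d):
  o=proj(k,S+[0,0,.02])[0].round().astype(int);print('o',o,'hole',(proj(k,S)[0]-o+[33,40])*6)
  L.append(cv2.resize(k['frame'][o[1]-40:o[1]+40,o[0]-33:o[0]+33,::-1],None,fx=6,fy=6,interpolation=cv2.INTER_CUBIC))
cv2.imwrite('pics/m9.png',np.hstack(L))"
```

```text
t 21.1 pos [0.3925 0.2852 0.2052] yaw -95.15 down -1.0 F [ 1.2 -0.3 -1.2] tq [-0.01  0.01 -0.02] op 0.248 q [ 0.42 -0.12  2.06 -0.    1.2   2.08]
turn -0.15 shift cm [ 0.02 -0.13  0.1 ]
30 [0.45322304 0.28028031 0.12006286] [array([145.5, 202.8]), array([319.2, 118.8])]
34 [0.46035812 0.27965607 0.12453839] [array([145.3, 199.8]), array([321.5, 118.7])]
38 [0.46716482 0.27906056 0.12950264] [array([144.9, 196.8]), array([323.8, 118.3])]
o [148 195] hole [214.86518217 248.43403461]
o [325 128] hole [192.72482463 274.5863435 ]
```

View pics/m9.png

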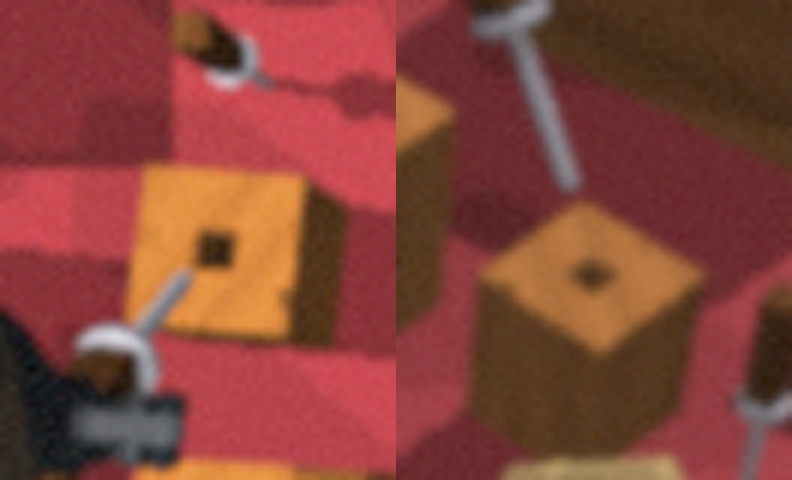

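drive_tool --force 50 --pt "1.6 0 -0.35 0 0" --pt "1.6 0.05 -0.35 0 0" --pt "0 0 0 0 0" --pt "0.4 0 -0.26 0 0" --pt "0.4 0 -0.26 0 0" --pt "0 0 0 0 0"

```text
time: 21.8
eef_pos: [0.405, 0.284, 0.1658]
tcp_rot: [0.707, -0.032, -0.706, -0.032]
contact_force: [0.5, -0.1, -1.3]
opening: 0.25
```

drive_tool --pt "0.3 0 -0.2 0 0" --pt "0.3 0 -0.2 0 0" --pt "0.35 0 -0.22 0 0" --pt "0 0 0 0 0" --pt "0 0 0 0 0"

```text
time: 22.3
eef_pos: [0.4107, 0.2833, 0.1558]
tcp_rot: [-0.706, 0.032, 0.707, 0.032]
contact_force: [-0.4, 0.3, -2.5]
opening: 0.248
```

```bash
python3 go.py 0.4112 0.2845 0.1557 -95
```

```text
t 22.3 pos [0.4107 0.2833 0.1558] yaw -95.13 down -1.0 F [-0.4  0.3 -2.5] tq [-0.01  0.   -0.02] op 0.248 q [ 0.4  -0.03  2.07 -0.    1.1   2.06]
turn -0.13 shift cm [ 0.01 -0.12 -0.04]
```

drive_tool --force 25 --pt "0 -0.1 0 0 0" --pt "0 0 -0.1 0 0" --pt "-0.32 0 -0.6 0 0" --pt "-0.28 0 -0.61 0 0" --pt "-0.25 0 -0.64 0 0" --pt "-0.21 0 -0.64 0 0" --pt "0 0 0 0 0"

```text
time: 23.0
eef_pos: [0.4357, 0.2822, 0.1669]
tcp_rot: [-0.705, 0.032, 0.708, 0.032]
contact_force: [-6.0, 0.8, 1.4]
opening: 0.25
```

drive_tool --pt "-0.18 0 -0.66 0 0" --pt "-0.14 0 -0.67 0 0" --pt "-0.1 0 -0.68 0 0" --pt "-0.06 0 -0.69 0 0" --pt "0 0 0 0 0"

```text
time: 23.5
eef_pos: [0.4626, 0.2797, 0.1711]
tcp_rot: [-0.705, 0.032, 0.708, 0.032]
contact_force: [-6.0, 0.2, -0.5]
opening: 0.252
```

```bash
python3 go.py 0.4785 0.279 0.170 -95
```

```text
t 23.5 pos [0.4626 0.2797 0.1711] yaw -95.17 down -1.0 F [-6.   0.2 -0.5] tq [ 0.16  1.31 -0.05] op 0.252 q [0.36 0.05 1.96 0.   1.14 2.02]
turn -0.17 shift cm [ 0.1  -0.07 -1.59]
```

drive_tool --pt "0.02 0 -0.6 0 0" --pt "0.02 0 -0.6 0 0" --pt "0 0 -0.3 0 0" --pt "0 0 -0.1 0 0" --pt "0 0 0 0 0" --pt "0 0 0 0 0"

```text
time: 24.1
eef_pos: [0.4784, 0.2783, 0.1709]
tcp_rot: [-0.705, 0.032, 0.707, 0.032]
contact_force: [-5.9, 1.6, 1.8]
opening: 0.249
```

```bash
python3 go.py 0.4741 0.279 0.170 -95; python3 - <<'E'
from h import *
d=snap('scene','s10'); p=np.array(readout.get_state()['eef_pos'])+[0,0,.0187]
n=np.array([np.cos(np.radians(-5)),np.sin(np.radians(-5)),0])
H=lambda th,l:p+l*(n*np.sin(np.radians(th))-[0,0,np.cos(np.radians(th))])
for th in(-5,0,5,10): print(th,proj(d,[H(th,.0455),H(th,.07),H(th,.1)]).round(1).tolist())
f=d['frame'].astype(int)
v0=int(proj(d,H(0,.0455))[0][1])
for v in range(v0-8,v0+34,3):
    r=f[v,295:350]; g=(r.max(1)-r.min(1)<40)&(r.mean(1)>85); u=np.nonzero(g)[0]+295
    print(v,u.tolist())
E
```

```text
t 24.1 pos [0.4784 0.2783 0.1709] yaw -95.13 down -1.0 F [-5.9  1.6  1.8] tq [0.13 1.46 0.03] op 0.249 q [0.34 0.08 1.93 0.   1.14 2.  ]
turn -0.13 shift cm [ 0.1  -0.03  0.43]
-5 [[326.7, 114.9], [325.0, 122.2], [323.0, 130.7]]
0 [[327.9, 115.7], [326.8, 123.4], [325.6, 132.4]]
5 [[329.1, 116.3], [328.7, 124.4], [328.2, 133.9]]
10 [[330.4, 116.9], [330.6, 125.2], [330.9, 135.1]]
107 []
110 []
113 [321, 322, 332, 333, 334]
116 [322, 323, 324, 325, 326, 327, 328, 329, 330, 331, 332, 333, 334]
119 [325, 326, 327, 328, 329, 330]
122 [325, 326, 327, 328]
125 [325, 326, 327]
128 [325, 326, 327]
131 [324, 325, 326]
134 [324, 325, 326]
137 []
140 []
143 []
146 []
```

drive_tool --force 30 --pt "0 -0.05 0.3 0 0" --pt "0 0 0.25 0 0" --pt "0 0 0 0 0" --pt "0.5 0 0 0 0" --pt "1 0 0 0 0" --pt "1 0 0 0 0" --pt "0 0 0 0 0"

```text
time: 24.85
eef_pos: [0.4726, 0.2786, 0.1433]
tcp_rot: [-0.705, 0.032, 0.708, 0.031]
contact_force: [0.0, 0.1, -1.2]
opening: 0.247
```

```bash
python3 go.py 0.4741 0.2793 0.1105 -95
```

```text
t 24.85 pos [0.4726 0.2786 0.1433] yaw -95.13 down -1.0 F [ 0.   0.1 -1.2] tq [ 0.03 -0.   -0.03] op 0.247 q [ 0.35  0.1   1.96 -0.    1.08  2.01]
turn -0.13 shift cm [ 3.28 -0.09 -0.15]
```

drive_tool --pt "0.5 -0.1 -0.15 0 0" --pt "1 0 0 0 0" --pt "1 0 0 0 0" --pt "0.6 0 0 0 0" --pt "0 0 0 0 0"

```text
time: 25.35
eef_pos: [0.4746, 0.2797, 0.1133]
tcp_rot: [-0.705, 0.032, 0.707, 0.031]
contact_force: [-0.4, -0.5, -1.1]
opening: 0.25
```

```bash
python3 go.py 0.4741 0.2793 0.1105 -95
```

```text
t 25.35 pos [0.4746 0.2797 0.1133] yaw -95.12 down -1.0 F [-0.4 -0.5 -1.1] tq [0.02 0.03 0.04] op 0.25 q [ 0.35  0.15  1.97 -0.    1.03  2.01]
turn -0.12 shift cm [0.28 0.05 0.05]
```

drive_tool --pt "0.2 0 0 0 0" --pt "0 0 0 0 0"

```text
time: 25.55
eef_pos: [0.4758, 0.2802, 0.1131]
tcp_rot: [0.706, -0.032, -0.706, -0.032]
contact_force: [-0.7, 0.6, -0.9]
opening: 0.252
```

drive_tool --pt "0.15 0 0 0 0" --pt "0 0 0 0 0"

```text
time: 25.75
eef_pos: [0.4757, 0.2801, 0.1117]
tcp_rot: [0.707, -0.032, -0.706, -0.032]
contact_force: [-0.2, -0.0, -1.6]
opening: 0.248
```

drive_tool --pt "0.15 0 0 0 0" --pt "0 0 0 0 0"

```text
time: 25.95
eef_pos: [0.4755, 0.2801, 0.1099]
tcp_rot: [-0.706, 0.032, 0.706, 0.032]
contact_force: [0.3, 0.7, -2.1]
opening: 0.254
```

drive_tool --pt "0.1 0 0 0 0" --pt "0 0 0 0 0"

```text
time: 26.15
eef_pos: [0.4757, 0.2801, 0.1093]
tcp_rot: [0.706, -0.032, -0.706, -0.032]
contact_force: [-0.6, -0.8, 0.7]
opening: 0.247
```

drive_tool --pt "0.1 0 0 0 0" --pt "0 0 0 0 0"

```text
time: 26.35
eef_pos: [0.4758, 0.2802, 0.1092]
tcp_rot: [-0.706, 0.032, 0.706, 0.031]
contact_force: [-1.9, -1.4, 5.8]
opening: 0.248
```

drive_tool --pt "0.1 0 0 0 0" --pt "0 0 0 0 0"

```text
time: 26.55
eef_pos: [0.4759, 0.2802, 0.1091]
tcp_rot: [-0.706, 0.032, 0.707, 0.031]
contact_force: [-3.9, -1.7, 9.0]
opening: 0.253
```

drive_tool --force 20 --pt "-0.2 0 0 0 0" --pt "0 0 0 0 0.35" --pt "0 0 0 0 0.5" --pt "0 0 0 0 1" --pt "0 0 0 0 1" --pt "0 0 0 0 1" --pt "0 0 0 0 1" --pt "0 0 0 0 1"

```text
time: 27.35
eef_pos: [0.4756, 0.2801, 0.109]
tcp_rot: [-0.706, 0.032, 0.706, 0.032]
contact_force: [1.0, 0.5, -0.1]
opening: 1.001
```

drive_tool --pt "-1 0 0 0 1" --pt "-3 0 0 0 1" --pt "-3 0 0 0 1" --pt "-3 0 0 0 1" --pt "-2 2 2 0 1" --pt "0 4 0 0 1" --pt "0 4 0 0 1" --pt "0 4 0 0 1" --pt "0 3 0 0 1" --pt "0 0 0 0 1"

```text
time: 28.35
eef_pos: [0.4405, 0.1101, 0.23]
tcp_rot: [0.707, -0.033, -0.706, -0.033]
contact_force: [0.2, 0.9, -0.4]
opening: 1.001
```

```bash
python3 go.py 0.4741 0.2793 0.1105 -95; python3 - <<'E'
from h import *
d=snap('scene','s11');t=snap('top','t11')
for k,n in((d,'s1'),(t,'t1')):
    a=np.load(f'pics/{n}.npz')['frame']
    df=(np.abs(cv2.GaussianBlur(a,(3,3),0).astype(int)-cv2.GaussianBlur(k['frame'],(3,3),0)).sum(2)>60).astype(np.uint8)
    c,l,s,ce=cv2.connectedComponentsWithStats(df)
    for i in range(1,c):
        if s[i,4]>12: print(n,s[i],ce[i].round(),'now',k['frame'][l==i].mean(0).round(),'was',a[l==i].mean(0).round())
f=d['frame'].astype(int)
def axis(f):
    o=[]
    for v in range(110,128,3):
        r=f[v,305:345]; u=np.nonzero(r.sum(1)<150)[0]+305; o.append((v,float(u.mean().round(1)) if len(u) else None,len(u)))
    return o
print(axis(f));print(axis(np.load('pics/s1.npz')['frame'].astype(int)))
E
```

```text
t 28.35 pos [0.4405 0.1101 0.23  ] yaw -95.36 down -1.0 F [ 0.2  0.9 -0.4] tq [ 0.05 -0.03 -0.  ] op 1.001 q [ 0.02 -0.22  2.1  -0.    1.26  1.69]
turn -0.36 shift cm [ 11.94 -17.16  -1.85]
s1 [  86    0   80   59 2818] [129.  24.] now [94. 76. 61.] was [36. 34. 32.]
s1 [167   0  25  46 626] [181.  20.] now [65. 55. 48.] was [121. 106.  89.]
s1 [ 214    0   98  123 5479] [270.  47.] now [52. 45. 43.] was [145.  85.  84.]
s1 [68 34  9 19 97] [72. 44.] now [ 21.  49. 100.] was [66. 62. 62.]
s1 [ 122   48   75   68 2977] [168.  83.] now [143.  60.  64.] was [44. 39. 36.]
s1 [106  51  19  21 209] [115.  62.] now [53. 46. 39.] was [90. 78. 67.]
s1 [ 65  58  40  39 427] [83. 82.] now [40. 38. 38.] was [72. 76. 91.]
s1 [148 113  11  14  91] [152. 119.] now [66. 55. 48.] was [100.  84.  73.]
s1 [   0  122  105  119 5251] [ 34. 188.] now [102.  42.  45.] was [154.  62.  67.]
s1 [392 127   5   7  18] [394. 130.] now [152. 109.  88.] was [185. 129. 100.]
s1 [386 140   9  27 147] [389. 152.] now [110. 111. 101.] was [133. 134. 122.]
s1 [116 157  10   6  23] [121. 160.] now [108.  95.  83.] was [
[... 900 characters left out ...]
]
t1 [ 265  209  124   85 4642] [344. 247.] now [147.  76.  80.] was [206. 103. 108.]
t1 [  213   291   217    93 13796] [307. 343.] now [166.  75.  78.] was [62. 48. 45.]
t1 [ 392  294  120   84 5697] [465. 329.] now [212.  85.  92.] was [149.  62.  67.]
t1 [349 324  64  28 816] [386. 335.] now [147.  61.  66.] was [208.  83.  89.]
t1 [224 377   3   7  17] [225. 380.] now [97. 72. 63.] was [126.  99.  84.]
t1 [498 377  14   7  60] [506. 381.] now [211.  86.  94.] was [85. 48. 46.]
[(110, None, 0), (113, 327.0, 11), (116, 327.0, 11), (119, 326.5, 10), (122, 326.5, 10), (125, 326.0, 9)]
[(110, 324.0, 2), (113, 327.0, 11), (116, 326.5, 10), (119, 326.0, 11), (122, 325.5, 10), (125, 325.5, 10)]
```

```bash
python3 -c "
from plant import sign_off; print(sign_off())"
```

```text
the job is handed in; nothing more can be done
None
```

The ready medallion was in the right (-y) pocket; it is now in the tray, the punch is back in its stand, and the job is handed in at about 28 s of the 64 s.

**What I did**
- The tool can only point straight down. I gripped the punch by its handle flats and levered it in the stand's hole until it leaned about 34°, to match the mould's holes.
- The left and middle medallions held firm at about 23 N each, above the ready one's 6–18 N range and well under the 50 N limit.
- The right one gave at about 6 N. I pushed the tip roughly 22 mm past where it first touched, and it dropped out.
- I then levered the punch upright in the stand's hole and lowered it until the collar seated. I released it and moved the arm away.

**Last checks**
- **Medallion:** a grey patch of the right size lies in the tray, at about (13, -75) mm in the mould's frame. It was in the same spot in two pictures about 9 s apart. No grey showed in the right hole, while the other two still show grey.
- **Punch:** its handle is within about 1 pixel of its starting position and lean in the scene view. The collar touched down at the same tool height as at the grasp, within about 0.2 mm.
- **Bystanders:** comparing start and end pictures showed only shading changes near the orange can and no clear shift. The arm hid or shaded parts of the table, so I did not check every bystander separately.

Two camera measurements disagreed:
- The scene and top cameras put the mould 4–5 mm apart in y.
- At the left hole, the tip was about 2.7 mm off in the wrist view. I corrected that from the wrist view before inserting the pin.

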